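# Sweep the bearings through the gate

## Task

Three small ball bearings lie loose on the white sorting tray. With the fingertips, sweep them across the deck and through the narrow gate in the blue wall, one at a time and in any order, so that each drops into the trough behind it before the next one goes through. Push them only: do not pick any of them up, and leave the two dropper bottles and the marker pen beside the tray where they are.

Things in the scene. Friction and masses are not known exactly. Their poses are not given: they have to be found in the camera images.
- sorting_tray: fixed white tray, 243 x 220 mm. Origin on the desk, mid-width; x points from its open rear edge through the gate to the trough, y left, z up. Flat deck, top at z = 62 mm, x = -100 (no rim) to +70 mm, where it drops to the trough. Side rims stand 10 mm over the deck, inner faces at y = +-106 mm. The 6 mm thick blue wall fills the full width at x = 70 to 76 mm, 22 mm over the deck, but for the gate.
- gate (a point): middle of the gate at deck height, half-way through the wall (73 mm ahead of the tray's origin, 62 mm up); axes as the tray's, x runs through the gate. The gate is a 40 mm gap in the wall (20 mm either side of this point) with round posts. The deck ends 3 mm before this point, so a bearing tips and drops once its centre is past the wall's near face.
- trough (a point): middle of the trough's floor, 6 mm above the desk and 56 mm below the deck; axes as the tray's. The trough is 62 mm long inside (x, from the wall to its far side) and 120 mm wide (y); its outer walls rise to 72 mm above the desk.
- bearing_1_center (a point): steel ball bearing with a dark seal ring, 30 mm across, 9 mm thick, about 32 g, solid for contact (bore only drawn); loose, lying flat on the deck of the sorting tray. This point is its centre, 4.5 mm above its underside; z is its axle direction. The three are alike.
- bearing_2_center (a point): steel ball bearing with a dark seal ring, 30 mm across, 9 mm thick, about 32 g, solid for contact (bore only drawn); loose, lying flat on the deck of the sorting tray. This point is its centre, 4.5 mm above its underside; z is its axle direction. The three are alike.
- bearing_3_center (a point): steel ball bearing with a dark seal ring, 30 mm across, 9 mm thick, about 32 g, solid for contact (bore only drawn); loose, lying flat on the deck of the sorting tray. This point is its centre, 4.5 mm above its underside; z is its axle direction. The three are alike.
- white_bottle: small dropper bottle with a white cap, 28 mm across, 68 mm high, standing on the desk in the corner beside the trough, behind the left (+y) or right part of the wall; origin under its middle. Leave it alone.
- blue_bottle: small dropper bottle with a blue cap, 28 mm across, 68 mm high, standing on the desk in the corner beside the trough, behind the left (+y) or right part of the wall; origin under its middle. Leave it alone.
- pen: marker pen, 121 mm long (its y), 15 mm thick, lying on the desk along the open rear edge of the tray (robot's side); origin under its middle. Leave it alone.
There are look-alikes about, which are no part of the job. Leave any green or pink look-alike of the part that bears bearing_3_center alone. Leave any green or red look-alike of the part that bears bearing_2_center alone.

How it is judged:
By the outcome, as a careful person would: the job done as asked, in the order asked, and still so for the second after the job is handed in, with the robot touching nothing.
It also fails if it takes over 61 s, if anything falls off the work surface, if the arm or the gripper's body presses on something with over 40 N, if the wrist force passes 120 N, or if a joint passes its speed limit or range.

## Robot

A 7-joint arm with a two-finger parallel gripper is mounted at the origin on the work surface; the furniture and walls round the work are solid. World frame = base frame: x ahead of the robot, y to its left, z up, the work surface at z = 0. Lengths are in m, angles in rad, forces in N, time in s.
With the tool pointing down it reaches from about 0.4 to 0.875 m from the base axis. Payload 19.3 kg.
Tool frame: the origin (TCP) lies on the centre line of the jaws, within the pads' length; the fingertips stand 25 mm ahead of it and the grasp point (between the pads) lies 6 mm ahead of it (tips_ahead is the distance from the TCP to the fingertips, in m); z points along the fingers, y is the direction in which the jaws open and shut (so a half turn about z gives the same grasp; the last joint's range is limited). The gripper opens to 85 mm and grips with 20 to 120 N. Pads are 22 mm wide; open, the fingers measure 114 mm over their backs; the gripper's body (76 mm by 85 mm) begins 54 mm behind the grasp point. The pads swing forward as they close: fully open they stand 13 mm farther back than shut.
Start: joints at [1.115, 0.521, -0.036, 1.599, 0.021, 1.021, -0.113], TCP at [0.235, -0.579, 0.256] pointing down, gripper open.
Joint ranges: [-2.91, 2.91], [-0.3, 2.13], [-1.5, 1.42], [0.17, 2.43], [-1.26, 4.41], [0.16, 1.93], [-2.52, 2.52]. Speed limits (rad/s): [1.89, 1.89, 2.39, 2.39, 3.01, 3.01, 3.01].

## Interface

Orientations are given as [roll, pitch, yaw] about the fixed x, y, z axes, in that order (R = Rz(yaw) Ry(pitch) Rx(roll)).
In Python, from workcell import observe, grab_frame, job_done, outline_of, tips_ahead gives the robot as it stands. The module is installed in compiled form; this text tells all that it offers.
- The arm moves only by the tool move_arm, never from a script. Its argument "motion" is a list of rows, each a list of 2 entries, a list of its own where there are three numbers: the shift along the world's x, y, z in mm, then the turn, a rotation vector about the world's x, y, z in rad. A call has 1 to 12 rows; each row is the pose to reach, as a shift and turn from the pose commanded when the call began; what a row does not reach only later rows make up. A row lasts 1/8 s, in which the tool goes at most 62.5 mm and 10.7 degrees, less where a joint would pass 70% of its speed; a pose out of reach is approached as far as the arm can. A call with a gripper value outside its range is refused whole. "jaw" is the finger opening in mm, from 0 to 85.4, set as the call begins (left out, the last holds). The fingers move at their own pace and stop on an object; "grip_force" is the grip in N (left out, the last holds). Time passes only in rows, so rows that repeat a pose let the fingers close. It gives the time, the measured TCP pose, the force and the opening at its end, in the units of the state.
- observe(): the state, without advancing time (a new reading comes with each control period).
- grab_frame(name): name is "side" or "top"; returns a dict with "frame" (400x640x3 uint8, red, green, blue), "fx", "fy", "cx", "cy" (pixels), "dist" ([k1, k2, p1, p2, k3] as OpenCV has them; the pictures are not rectified), "T" (4x4, takes a point from camera to world coordinates). Camera axes: x right, y down, z forward; pixel columns grow to the right and rows downward; lengths in m; the calibration is good to about 2 mm. A picture is of the moment at which its call begins. There is no depth.
- job_done(): hands the job in, once; it reports no verdict.
Trained networks look in the newest picture that a camera, given by its name, has taken for a name from the list of things; names that differ only in an ending like _2 or _b are one class to them, and where a whole thing is asked for, a point or a joint stands for the part that bears it (a point fixed in the world has none). Each returns a list of dicts, best first, with "score" (0 to 1); they miss things now and then, are a little off and sometimes report something else, mostly with a low value. They report only what shows in the picture. A call takes as long as a camera call. They do not tell look-alikes from the thing itself.
- outline_of(label, camera): "pixels" (400x640 bool, what is visible of it) and "pixel" ([column, row] in pixels, amid what is visible of it).
The state is a dict: "clock": time; "qpos": joint angles; "qd": joint speeds; "joint_efforts": joint torques, N m; "position": TCP position; "tool_rot": TCP orientation; "force": force on the tool from outside, world axes, zero at the start; "moment": the same for the moment, N m; "grip_width": finger opening in m.
Only numpy, scipy, OpenCV 4.12 (cv2) and the standard library are available. Lean on these libraries where they do the work, as an engineer would, in place of code of your own. Each camera call takes 0.05 s, during which the arm holds its last target.

## Working session

There is one attempt and no reset: what is moved stays moved. The work goes in short steps, Python scripts to look and compute and a tool call to move; the robot and the scene stay as the last step left them, time stands still between calls to the robot, and variables do not carry over. Pictures are saved under pics/ and viewed, and the job is handed in when it is done.

Besides the shell and the picture viewer there is one more tool, called after "Call:" as name([rows], argument=value, ...), one row to a line, values as JSON. move_arm: Moves the arm, as the interface text tells. Its arguments: {"type":"object","properties":{"motion":{"type":"array"},"jaw":{"type":"number"},"grip_force":{"type":"number"}},"required":["motion"]}

```bash
mkdir -p pics; cat > h.py <<'E'
import numpy as np,cv2
from workcell import *
def cam(n):
    g=grab_frame(n); g['K']=np.array([[g['fx'],0,g['cx']],[0,g['fy'],g['cy']],[0,0,1.]]); g['dist']=np.array(g['dist'],float); g['T']=np.array(g['T']); return g
def onplane(g,px,z):
    p=cv2.undistortPoints(np.array(px,float).reshape(-1,1,2),g['K'],g['dist']).reshape(-1,2)
    d=np.c_[p,np.ones(len(p))]@g['T'][:3,:3].T; o=g['T'][:3,3]
    return o+d*((z-o[2])/d[:,2])[:,None]
def proj(g,P):
    Ti=np.linalg.inv(g['T']); return cv2.projectPoints(np.array(P,float).reshape(-1,1,3),cv2.Rodrigues(Ti[:3,:3])[0],Ti[:3,3],g['K'],g['dist'])[0].reshape(-1,2)
def save(g,n): cv2.imwrite('pics/'+n+'.png',g['frame'][:,:,::-1])
E
python3 - <<'E'
from h import *
s=observe();print(s)
for n in ['top','side']:
    g=cam(n);save(g,n+'0');print(n,g['T'].round(3).tolist(),g['fx'])
    for l in ['bearing_1_center','sorting_tray','white_bottle','blue_bottle','pen']:
        for o in outline_of(l,n):
            print(l,round(o['score'],2),o['pixel'],o['pixels'].sum(), onplane(g,[o['pixel']],.0665 if 'bear' in l else 0).round(3))
print(tips_ahead)
E
```

```text
{'clock': 0.0, 'qpos': array([ 1.11480976,  0.52202572, -0.03630959,  1.59996778,  0.02119446,
        1.02107444, -0.11277941]), 'qd': array([ 0.0015686 ,  0.00101864,  0.00193214, -0.00100378, -0.00022557,
       -0.0009061 ,  0.00099999]), 'joint_efforts': array([-5.34341143e-04, -9.27112627e+01,  1.97994724e+00, -3.69930375e+01,
        1.78729172e-02,  8.08136043e-03,  1.48633677e-05]), 'position': array([ 0.23503474, -0.57881653,  0.25573301]), 'tool_rot': array([-3.14050505e+00,  8.00132063e-05,  3.85778158e-01]), 'force': array([ 0.0176409 ,  0.02955149, -0.16675546]), 'moment': array([-0.05129914,  0.03571067, -0.00247499]), 'grip_width': 0.08541841669494114}
top [[0.012, -0.988, 0.155, 0.403], [-1.0, -0.013, -0.01, -0.06], [0.012, -0.155, -0.988, 0.944], [0.0, 0.0, 0.0, 1.0]] 512.240574329681
bearing_1_center 0.64 [298.1, 230.0] 234 [[ 0.508 -0.025  0.066]]
sorting_tray 0.78 [335.3, 198.6] 14993 [[ 0.576 -0.09   0.   ]]
white_bottle 0.78 [390.9, 160.2] 196 [[ 0.651 -0.196  0.   ]]
blue_bottle 0.67 [291.8, 138.2] 253 [[ 0.692 -0.006  0.   ]]
blue_bottle 0.54 [364.0, 242.2] 254 [[ 0.494 -0.144  0.   ]]
pen 0.83 [339.6, 276.5] 546 [[ 0.431 -0.099  0.   ]]
side [[0.981, -0.122, 0.148, 0.409], [-0.191, -0.543, 0.818, -0.764], [-0.019, -0.831, -0.556, 0.535], [0.0, 0.0, 0.0, 1.0]] 430.8331898203201
sorting_tray 0.63 [339.4, 212.4] 10424 [[ 0.576 -0.059  0.   ]]
white_bottle 0.95 [392.0, 238.8] 404 [[ 0.655 -0.164  0.   ]]
white_bottle 0.62 [338.8, 206.5] 10324 [[ 0.58  -0.038  0.   ]]
white_bottle 0.25 [302.5, 214.3] 190 [[ 0.5   -0.049  0.   ]]
blue_bottle 0.49 [306.8, 212.7] 166 [[ 0.51  -0.045  0.   ]]
pen 0.74 [394.3, 239.4] 397 [[ 0.659 -0.166  0.   ]]
pen 0.72 [268.4, 231.8] 325 [[ 0.425 -0.092  0.   ]]
0.025
```

```bash
python3 - <<'E'
import cv2
a=cv2.imread('pics/top0.png')[100:310,230:430];cv2.imwrite('pics/top0c.png',cv2.resize(a,None,fx=2.85,fy=2.85,interpolation=2))
a=cv2.imread('pics/side0.png');cv2.imwrite('pics/side0c.png',cv2.resize(a[100:320,200:460],None,fx=2.7,fy=2.7,interpolation=2))
E
```

```text
(no output)
```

View pics/top0.png

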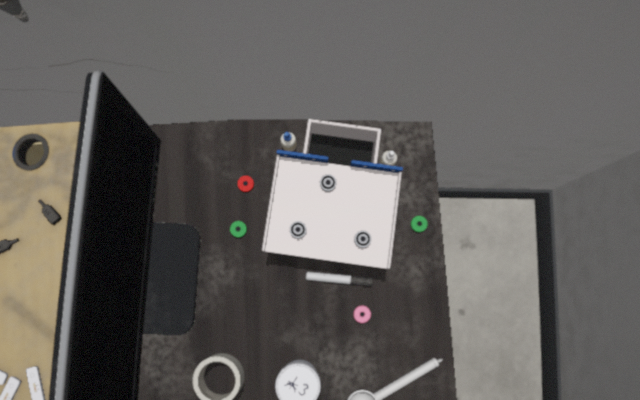

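View pics/top0c.png

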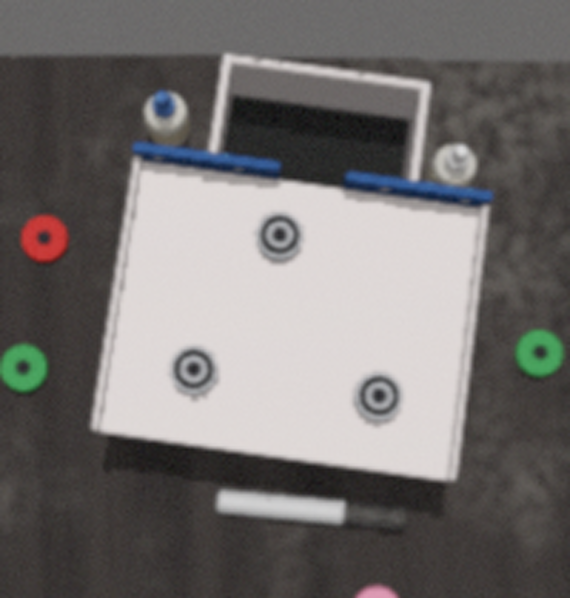

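View pics/side0c.png

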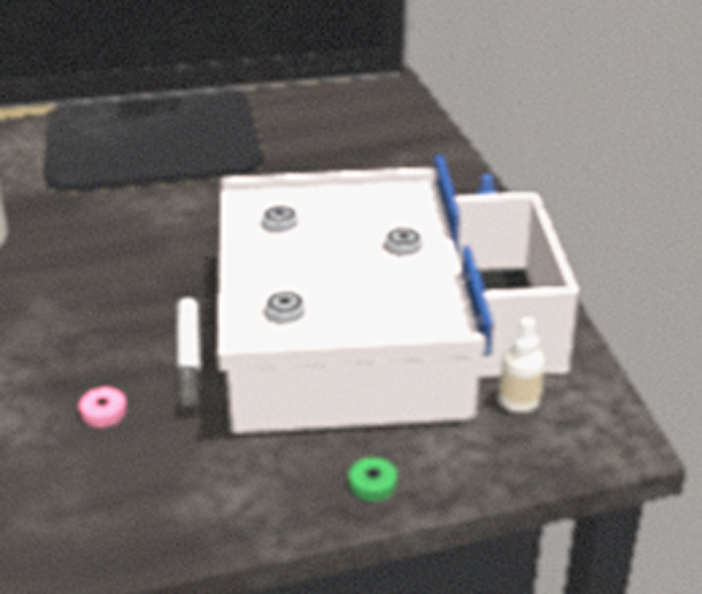

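The top view shows the three steel bearings on the deck at about (328,183), (298,230) and (363,239). The green look-alikes at (238,229) and (419,224), the red one at (245,184) and the pink one at (362,314) all lie on the desk, so I exclude them. Next I fit the tray pose.

```bash
python3 - <<'E'
from h import *
from scipy.optimize import least_squares
import json
G={n:cam(n) for n in('top','side')}
model=[[-100,110,72],[-100,-110,72],[143,64,72],[143,-64,72],[73,20,84],[73,-20,84],[73,110,84],[73,-110,84]]
pt=np.array([[97,430],[455,480],[225,55],[430,83],[280,166],[346,180],[134,148],[491,197]])/2.85+[230,100]
ps=np.array([[222,180],[220,352],[540,195],[577,290]])/2.7+[200,100]
M=np.array(model)/1e3
def W(p,m):
    c,s=np.cos(p[2]),np.sin(p[2]); return np.c_[p[0]+c*m[:,0]-s*m[:,1],p[1]+s*m[:,0]+c*m[:,1],m[:,2]]
f=lambda p:np.r_[(proj(G['top'],W(p,M))-pt).ravel(),(proj(G['side'],W(p,M[:4]))-ps).ravel()]
r=least_squares(f,[.58,-.08,0],loss='soft_l1');p=r.x;print(p,f(p).reshape(-1,2).round(1).tolist())
for n,px in (('top',np.array([[279,235],[194,369],[379,396]])/2.85+[230,100]),('side',np.array([[403,236],[280,213],[285,300]])/2.7+[200,100])):
    P=onplane(G[n],px,.071); d=P[:,:2]-p[:2];c,s=np.cos(p[2]),np.sin(p[2])
    print(n,P.round(4).tolist(),'tray',(d@np.array([[c,-s],[s,c]])*1e3).round(1).tolist())
json.dump(list(p),open('tray.json','w'))
E
```

```text
[ 0.55583587 -0.08624612 -0.12540412] [[-1.7, -0.1], [0.8, 0.2], [0.3, -0.4], [-0.2, -0.4], [0.4, 0.1], [0.1, -1.6], [0.1, -0.6], [0.8, -0.4], [-1.0, -0.7], [-1.3, 0.2], [-1.6, -1.0], [-0.1, -0.2]]
top [[0.591, -0.075, 0.071], [0.5079, -0.0247, 0.071], [0.493, -0.1361, 0.071]] tray [[33.5, 15.6], [-55.2, 55.1], [-56.1, -57.3]]
side [[0.5918, -0.0763, 0.071], [0.5092, -0.0253, 0.071], [0.4948, -0.1354, 0.071]] tray [[34.4, 14.4], [-53.9, 54.7], [-54.4, -56.4]]
```

Call:
move_arm([
  [[40,63,0],[0,0,-0.06]],
  [[80,126,0],[0,0,-0.12]],
  [[120,189,0],[0,0,-0.18]],
  [[160,252,0],[0,0,-0.25]],
  [[200,315,0],[0,0,-0.32]],
  [[240,378,0],[0,0,-0.38]],
  [[280,440,-20],[0,0,-0.45]],
  [[310,490,-40],[0,0,-0.51]],
  [[322,508,-60],[0,0,-0.511]],
  [[322,508,-80],[0,0,-0.511]],
  [[322,508,-100],[0,0,-0.511]],
  [[322,508,-100],[0,0,-0.511]],
], jaw=20, grip_force=20)

```text
clock: 2.2
position: [0.5564, -0.0708, 0.1551]
tool_rot: [3.141, 0.003, -0.125]
force: [0.1, -1.0, 0.9]
grip_width: 0.0198
```

```bash
cat >> h.py <<'E'
import json
def look(tag):
    p=json.load(open('tray.json')); c,s=np.cos(p[2]),np.sin(p[2]); R=np.array([[c,-s],[s,c]])
    ims=[]
    st=observe(); t=np.array(st['position']); print('clock',st['clock'],'tcp',t.round(4),'tray',((t[:2]-p[:2])@R*1e3).round(1),st['force'].round(1))
    for n,b in (('top',(100,310,230,430)),('side',(100,320,200,460))):
        g=cam(n); a=g['frame'][:,:,::-1].copy()
        k=400
        ims.append(cv2.resize(a[b[0]:b[1],b[2]:b[3]],(380,int(380*(b[1]-b[0])/(b[3]-b[2]))),interpolation=2))
        for o in outline_of('bearing_1_center',n):
            P=onplane(g,[o['pixel']],.068)[0]; print(n,round(o['score'],2),np.round(o['pixel'],1),'tray',((P[:2]-p[:2])@R*1e3).round(1))
    h=max(i.shape[0] for i in ims); ims=[cv2.copyMakeBorder(i,0,h-i.shape[0],0,0,0) for i in ims]
    cv2.imwrite('pics/'+tag+'.png',np.hstack(ims))
E
python3 -c "
from h import *
look('a1')
g=cam('side')
t=observe()['position'];print(proj(g,[t-[0,0,.025]]))"
```

```text
clock 2.2 tcp [ 0.5564 -0.0708  0.1551] tray [-1.3 15.4] [ 0.1 -1.   0.9]
[[331.59595424 161.00657616]]
```

View pics/a1.png

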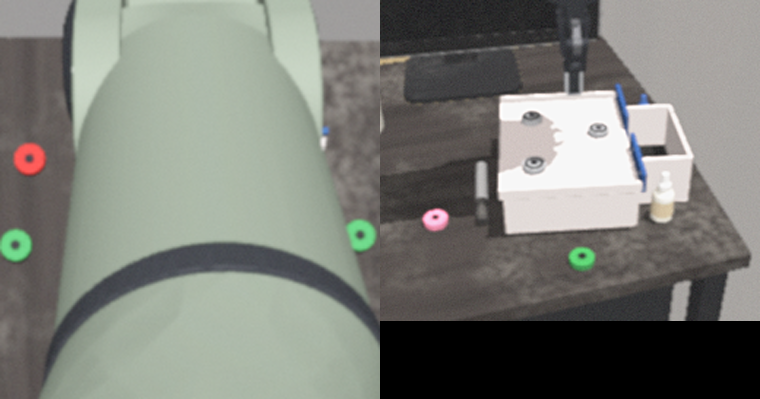

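Call:
move_arm([
  [[0,0,-20],[0,0,0]],
  [[0,0,-40],[0,0,0]],
  [[0,0,-50],[0,0,0]],
  [[0,0,-56],[0,0,0]],
  [[0,0,-60],[0,0,0]],
  [[0,0,-63],[0,0,0]],
  [[0,0,-64],[0,0,0]],
  [[0,0,-64],[0,0,0]],
])

```text
clock: 3.45
position: [0.5573, -0.0711, 0.0924]
tool_rot: [-3.142, -0.0, -0.125]
force: [-0.3, 0.4, 0.9]
grip_width: 0.02
```

```bash
python3 -c "
from h import *
look('a2')
g=cam('side');t=observe()['position']
print(proj(g,[t-[0,0,.025]]))
cv2.imwrite('pics/a2c.png',cv2.resize(g['frame'][120:240,260:420,::-1],None,fx=4.5,fy=4.5,interpolation=2))"
```

```text
clock 3.45 tcp [ 0.5573 -0.0711  0.0924] tray [-0.5 15.2] [-0.3  0.4  0.9]
side 0.71 [305.7 180.7] tray [-50.   52.2]
[[331.52352657 189.63330775]]
```

View pics/a2c.png

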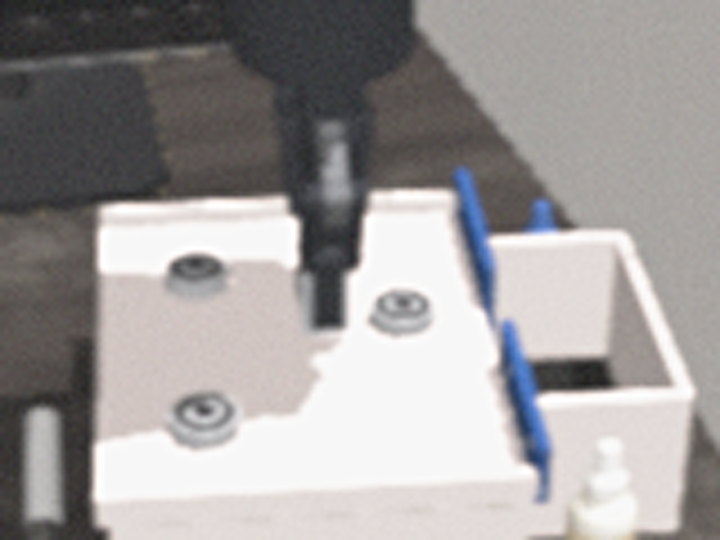

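Call:
move_arm([
  [[0,0,-2.5],[0,0,0]],
  [[8,-1,-2.5],[0,0,0]],
  [[12,-1.5,-2.5],[0,0,0]],
  [[17.5,-5.2,-2.5],[0,0,0]],
  [[23.1,-9,-2.5],[0,0,0]],
  [[28.6,-12.7,-2.5],[0,0,0]],
  [[34.2,-16.4,-2.5],[0,0,0]],
])

```text
clock: 4.58
position: [0.5917, -0.0878, 0.0898]
tool_rot: [3.142, -0.0, -0.125]
force: [0.4, 1.1, -0.9]
grip_width: 0.0201
```

```bash
cat >> h.py <<'E'
def crop(n):
    g=cam('side'); cv2.imwrite('pics/'+n+'.png',cv2.resize(g['frame'][120:240,260:420,::-1],None,fx=4.5,fy=4.5,interpolation=2))
E
python3 -c "
from h import *
crop('a3');look('a3x')"
```

```text
clock 4.625 tcp [ 0.5923 -0.0883  0.0898] tray [36.4  2.5] [ 0.1 -0.2  0.1]
top 0.21 [286.  141.2] tray [97.8 99.2]
side 0.42 [304. 177.] tray [-52.9  66.8]
```

View pics/a3.png

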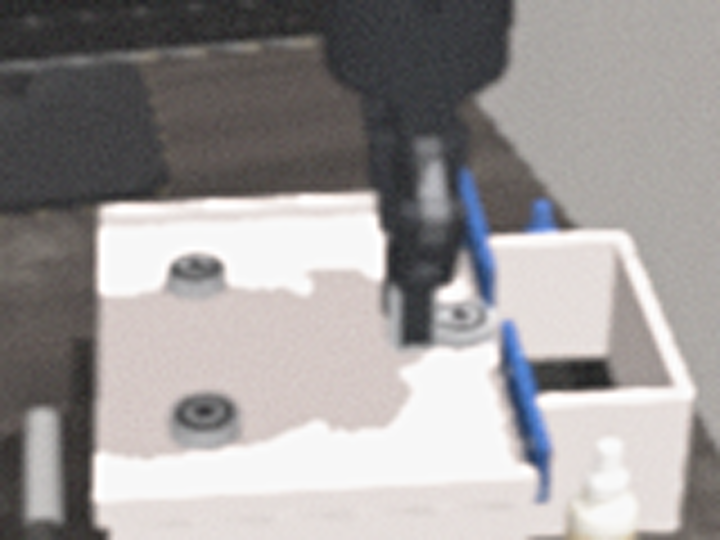

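```bash
python3 -c "
from h import *
g=cam('side');p=json.load(open('tray.json'));c,s=np.cos(p[2]),np.sin(p[2])
P=onplane(g,[[362.7,190.2]],.071)[0];print((P[:2]-p[:2])@np.array([[c,-s],[s,c]])*1e3)"
```

```text
[59.20496033  2.01634903]
```

Call:
move_arm([
  [[4.7,-3.1,0],[0,0,0]],
  [[10.6,-3.9,0],[0,0,0]],
  [[16.6,-4.6,0],[0,0,0]],
  [[18.5,-4.9,0],[0,0,0]],
  [[18.5,-4.9,0],[0,0,0]],
])

```text
clock: 5.5
position: [0.6099, -0.0923, 0.0897]
tool_rot: [-3.142, 0.0, -0.125]
force: [-0.6, -0.4, -0.4]
grip_width: 0.0198
```

```bash
python3 -c "
from h import *
crop('a4');print(observe()['position'],observe()['force'])"
```

```text
[ 0.60979433 -0.09233087  0.08973558] [ 0.17265023  0.2128719  -1.1275494 ]
```

View pics/a4.png

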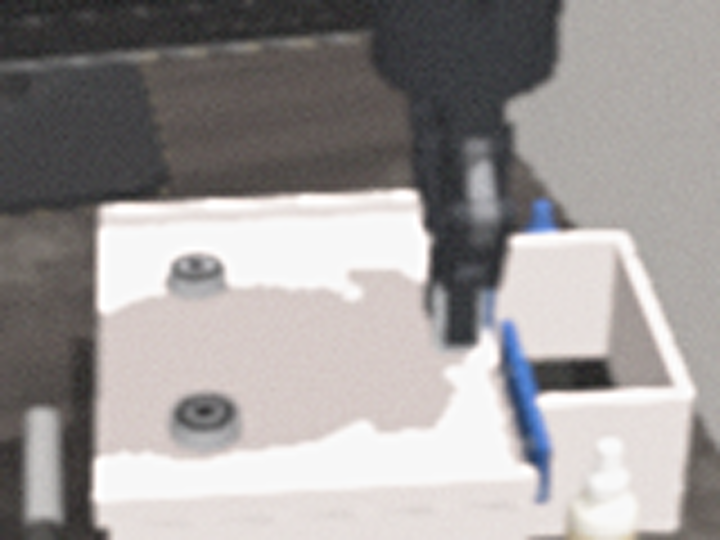

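Call:
move_arm([
  [[-10,1,5],[0,0,0]],
  [[-25,8,25],[0,0,0]],
  [[-55,25,40],[0,0,0]],
  [[-90,45,40],[0,0,0]],
  [[-120,65,40],[0,0,0]],
  [[-132.4,71.5,40],[0,0,0]],
  [[-132.4,71.5,20],[0,0,0]],
  [[-132.4,71.5,10],[0,0,0]],
  [[-132.4,71.5,4],[0,0,0]],
  [[-132.4,71.5,0],[0,0,0]],
])

```text
clock: 6.8
position: [0.4776, -0.0211, 0.0896]
tool_rot: [3.142, 0.0, -0.126]
force: [0.9, -0.1, -0.6]
grip_width: 0.0202
```

```bash
python3 -c "
from h import *
look('b1');crop('b1c')"
```

```text
clock 6.8 tcp [ 0.4776 -0.0211  0.0896] tray [-85.8  54.9] [ 0.9 -0.1 -0.6]
side 0.7 [305.2 177.6] tray [-50.6  64.2]
```

View pics/b1.png

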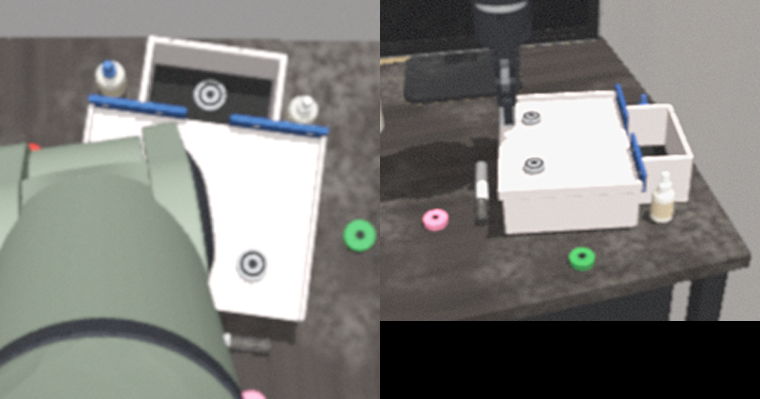

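View pics/b1c.png

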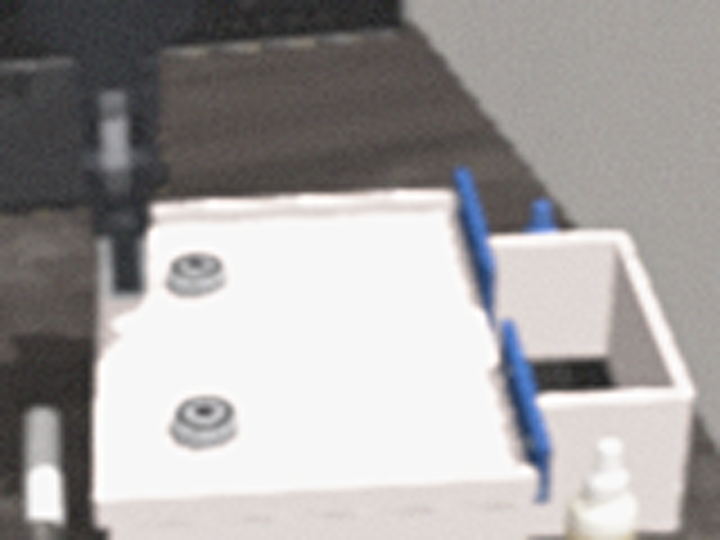

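Call:
move_arm([
  [[6,-0.8,0],[0,0,0]],
  [[11.9,-1.5,0],[0,0,0]],
  [[21.5,-8.3,0],[0,0,0]],
  [[31.2,-15,0],[0,0,0]],
  [[40.8,-21.8,0],[0,0,0]],
  [[50.4,-28.5,0],[0,0,0]],
  [[60.1,-35.3,0],[0,0,0]],
  [[69.7,-42.1,0],[0,0,0]],
  [[79.3,-48.8,0],[0,0,0]],
  [[88.9,-55.6,0],[0,0,0]],
  [[98.6,-62.3,0],[0,0,0]],
  [[105,-66.8,0],[0,0,0]],
])

```text
clock: 8.55
position: [0.5831, -0.0882, 0.0898]
tool_rot: [3.142, -0.0, -0.126]
force: [-1.7, 0.6, 0.7]
grip_width: 0.02
```

```bash
python3 -c "
from h import *
look('b2');crop('b2c')"
```

```text
clock 8.55 tcp [ 0.5831 -0.0882  0.0898] tray [27.3  1.5] [-1.7  0.6  0.7]
side 0.55 [361.2 189.7] tray [57.3  8.5]
```

View pics/b2c.png

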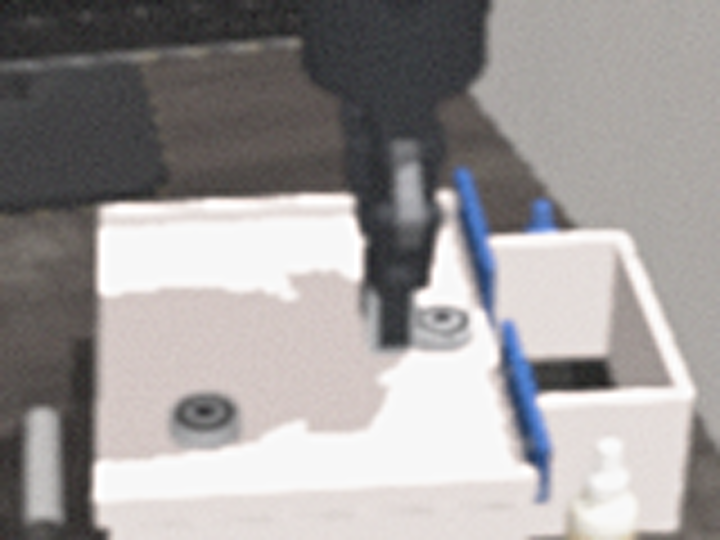

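Call:
move_arm([
  [[6.9,-1.2,0],[0,0,0]],
  [[13.8,-2.2,0],[0,0,0]],
  [[20.8,-3.1,0],[0,0,0]],
  [[27,-3.9,0],[0,0,0]],
  [[27,-3.9,0],[0,0,0]],
])

```text
clock: 9.43
position: [0.6099, -0.0915, 0.0897]
tool_rot: [-3.141, -0.0, -0.125]
force: [0.1, -0.0, 0.4]
grip_width: 0.02
```

```bash
python3 -c "
from h import *
look('b3');crop('b3c')"
```

```text
clock 9.425 tcp [ 0.6099 -0.0915  0.0897] tray [54.3  1.5] [ 0.1 -0.   0.4]
side 0.4 [335.7 207.3] tray [  1.8 -45.6]
```

View pics/b3c.png

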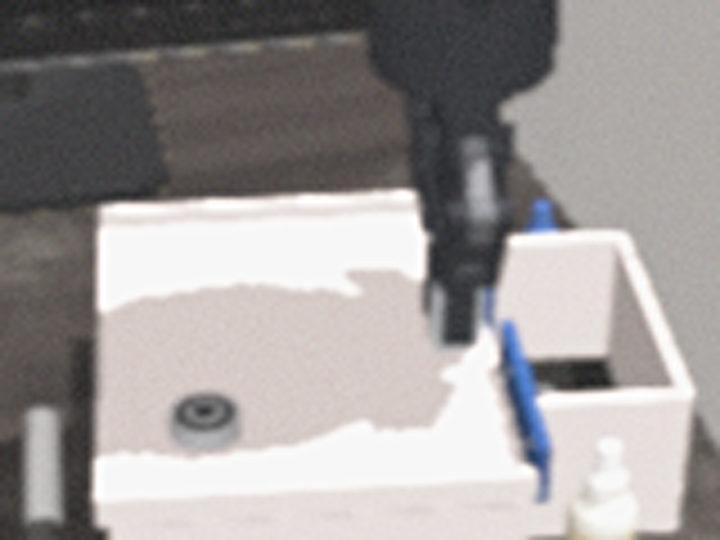

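Call:
move_arm([
  [[-10,1,5],[0,0,0]],
  [[-25,-2,25],[0,0,0]],
  [[-60,-12,40],[0,0,0]],
  [[-100,-25,40],[0,0,0]],
  [[-135,-37,40],[0,0,0]],
  [[-146.5,-40.4,40],[0,0,0]],
  [[-146.5,-40.4,20],[0,0,0]],
  [[-146.5,-40.4,10],[0,0,0]],
  [[-146.5,-40.4,4],[0,0,0]],
  [[-146.5,-40.4,0],[0,0,0]],
])

```text
clock: 10.92
position: [0.4631, -0.1318, 0.0896]
tool_rot: [-3.142, 0.0, -0.125]
force: [-0.4, -0.7, -0.2]
grip_width: 0.0198
```

```bash
python3 -c "
from h import *
look('c1');crop('c1c')"
```

```text
clock 10.925 tcp [ 0.4631 -0.1318  0.0896] tray [-86.3 -56.8] [-0.4 -0.7 -0.2]
top 0.43 [340.3 157.6] tray [81.5  0. ]
```

View pics/c1.png

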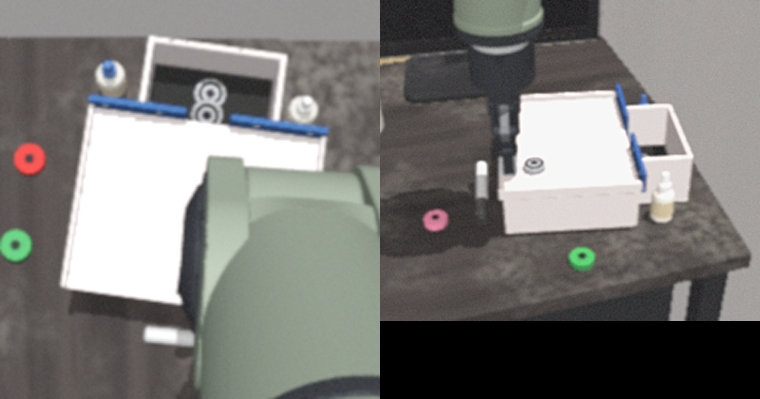

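View pics/c1c.png

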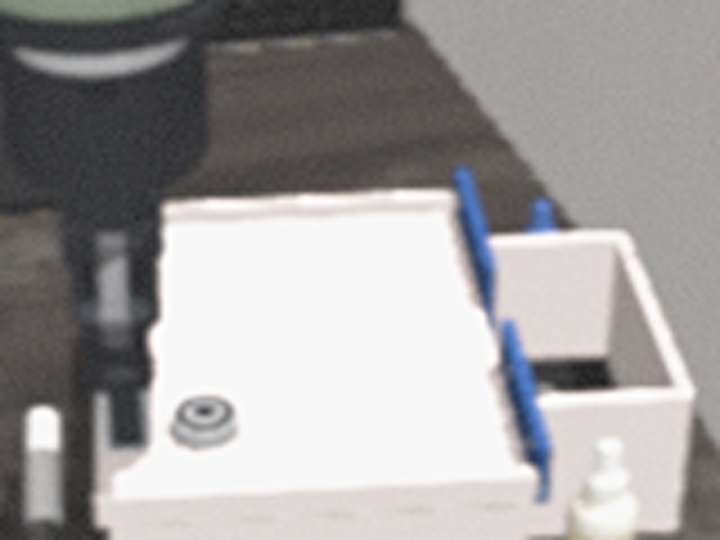

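```bash
python3 -c "
from h import *
g=cam('top');p=json.load(open('tray.json'));c,s=np.cos(p[2]),np.sin(p[2])
cv2.imwrite('pics/c2.png',cv2.resize(g['frame'][110:185,295:395,::-1],None,fx=7,fy=7,interpolation=2))
for px in([340.3,149.5],[339,160]):
  for z in(.0105,.015,.02,.062):
    P=onplane(g,[px],z)[0];print(px,z,((P[:2]-p[:2])@np.array([[c,-s],[s,c]])*1e3).round(1))"
```

```text
[340.3, 149.5] 0.0105 [112.6   1.6]
[340.3, 149.5] 0.015 [111.3   1.7]
[340.3, 149.5] 0.02 [109.9   1.7]
[340.3, 149.5] 0.062 [97.9  1.9]
[339, 160] 0.0105 [92.1  1.4]
[339, 160] 0.015 [90.9  1.4]
[339, 160] 0.02 [89.6  1.4]
[339, 160] 0.062 [78.5  1.7]
```

View pics/c2.png

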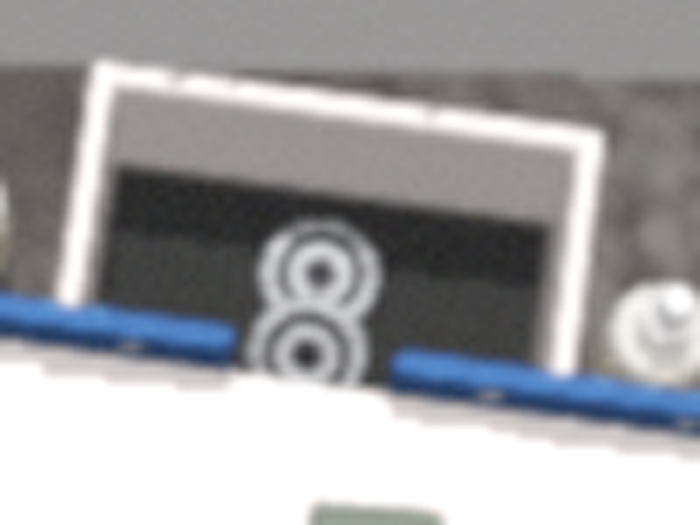

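Call:
move_arm([
  [[6,-0.8,0],[0,0,0]],
  [[11.9,-1.5,0],[0,0,0]],
  [[22.9,2.8,0],[0,0,0]],
  [[33.9,7,0],[0,0,0]],
  [[45,11.3,0],[0,0,0]],
  [[56,15.5,0],[0,0,0]],
  [[67,19.8,0],[0,0,0]],
  [[78,24.1,0],[0,0,0]],
  [[89,28.3,0],[0,0,0]],
  [[100.1,32.6,0],[0,0,0]],
  [[111.1,36.9,0],[0,0,0]],
  [[117.7,39.4,0],[0,0,0]],
])

```text
clock: 12.72
position: [0.5813, -0.0922, 0.0897]
tool_rot: [-3.141, -0.0, -0.125]
force: [-0.2, 0.2, 0.3]
grip_width: 0.02
```

```bash
python3 -c "
from h import *
look('c3');crop('c3c')"
```

```text
clock 12.725 tcp [ 0.5813 -0.0922  0.0897] tray [26.  -2.7] [-0.2  0.2  0.3]
```

View pics/c3c.png

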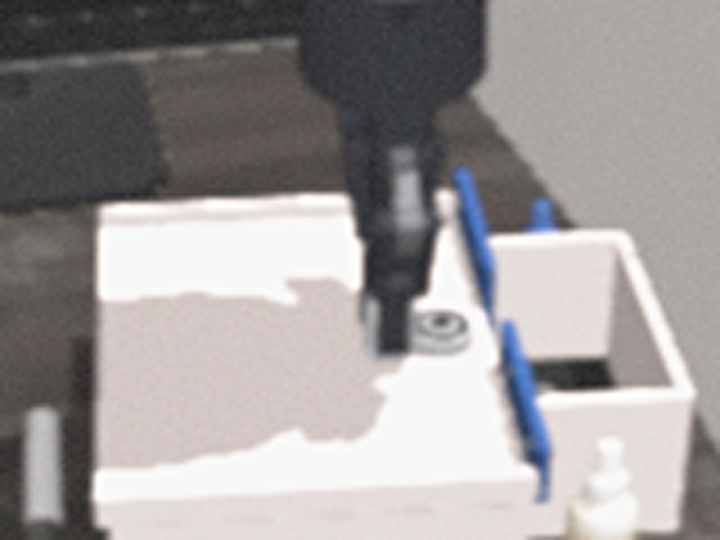

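Call:
move_arm([
  [[7.1,0.8,0],[0,0,0]],
  [[14.3,1.2,0],[0,0,0]],
  [[21.2,0.4,0],[0,0,0]],
  [[28.6,-0.6,0],[0,0,0]],
  [[28.6,-0.6,0],[0,0,0]],
  [[28.6,-0.6,0],[0,0,0]],
  [[15,1,5],[0,0,0]],
  [[-10,4,40],[0,0,0]],
  [[-50,-30,80],[0,0,0]],
  [[-90,-70,100],[0,0,0]],
  [[-110,-120,120],[0,0,0]],
  [[-130,-170,120],[0,0,0]],
])

```text
clock: 14.48
position: [0.4495, -0.264, 0.2118]
tool_rot: [3.141, -0.003, -0.125]
force: [0.8, -0.1, 0.4]
grip_width: 0.02
```

Call:
move_arm([
  [[-40,-60,0],[0,0,0]],
  [[-70,-110,0],[0,0,0]],
  [[-90,-160,0],[0,0,0]],
  [[-90,-160,0],[0,0,0]],
])

```text
clock: 14.98
position: [0.357, -0.4258, 0.2099]
tool_rot: [3.14, 0.001, -0.132]
force: [1.3, 1.1, -0.6]
grip_width: 0.0197
```

```bash
python3 -c "
from h import *
look('d1')
g=cam('top')
cv2.imwrite('pics/d2.png',cv2.resize(g['frame'][110:185,295:395,::-1],None,fx=7,fy=7,interpolation=2))"
```

```text
clock 14.975 tcp [ 0.357  -0.4258  0.2099] tray [-154.8 -361.8] [ 1.3  1.1 -0.6]
```

View pics/d1.png

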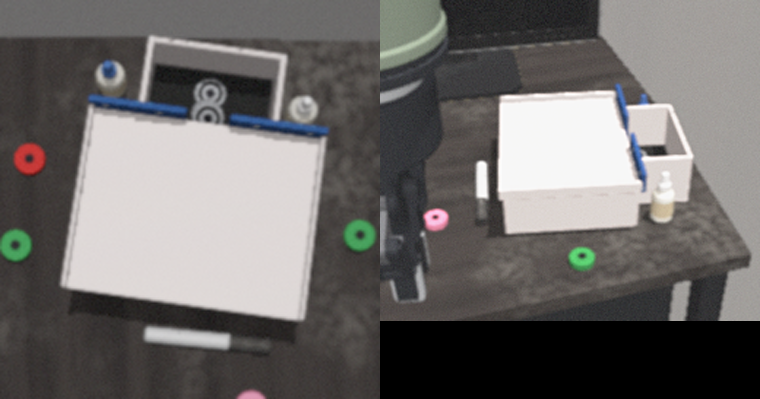

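View pics/d2.png

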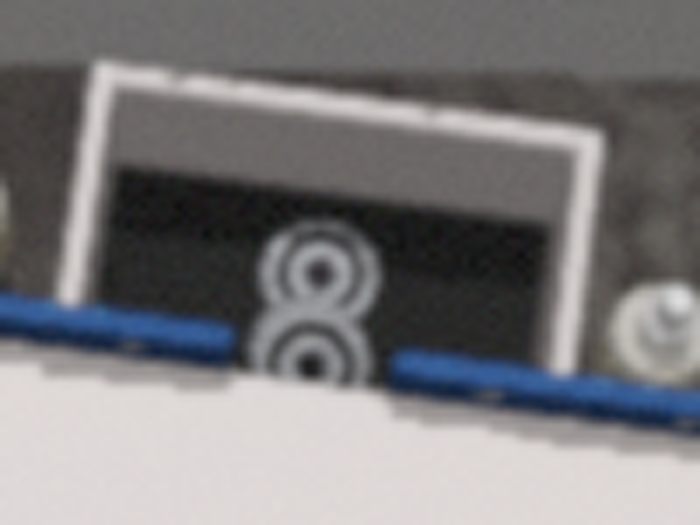

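```bash
python3 -c "
from h import *
crop('d3')
g=cam('top')
print(proj(g,[[0,0,0]]) is None)
p=json.load(open('tray.json'));c,s=np.cos(p[2]),np.sin(p[2])
for px,w in(([340.9,148.7],122),([339.3,162],124)):
  for z in(.0105,.015,.025,.035,.062):
    P=onplane(g,[px],z)[0];d=np.linalg.inv(g['T'])@np.r_[P,1]
    print(px,z,((P[:2]-p[:2])@np.array([[c,-s],[s,c]])*1e3).round(1),'diam px7',round(7*g['fx']*.03/d[2],1))"
```

```text
False
[340.9, 148.7] 0.0105 [114.3   0.7] diam px7 111.6
[340.9, 148.7] 0.015 [113.    0.8] diam px7 112.2
[340.9, 148.7] 0.025 [110.2   0.8] diam px7 113.4
[340.9, 148.7] 0.035 [107.3   0.9] diam px7 114.6
[340.9, 148.7] 0.062 [99.5  1.1] diam px7 118.1
[339.3, 162] 0.0105 [88.3  0.3] diam px7 112.1
[339.3, 162] 0.015 [87.2  0.4] diam px7 112.6
[339.3, 162] 0.025 [84.6  0.4] diam px7 113.9
[339.3, 162] 0.035 [82.   0.5] diam px7 115.1
[339.3, 162] 0.062 [74.9  0.7] diam px7 118.6
```

View pics/d3.png

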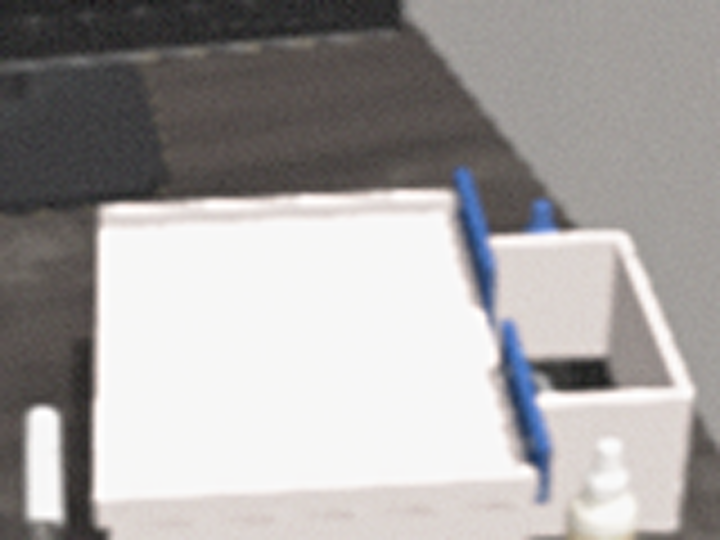

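```bash
python3 -c "
from h import *
look('e1');print(job_done())"
```

```text
clock 15.325 tcp [ 0.3612 -0.4216  0.2099] tray [-151.2 -357.1] [ 0.3  0.2 -0.5]
the job is handed in; nothing more can be done
None
```

I swept the three steel bearings through the gate one at a time, and all three appear to be in the trough. I pushed them with the fingertips set 20 mm apart, which cradled each bearing. The job was handed in at about 15 s of the 61 s allowed.

**Order:** After each of the first two pushes, the side view showed the deck clear at the gate. The top view then showed that bearing in the trough before I went for the next.

**Last pictures:**
- The deck is empty.
- The bottles, pen and coloured look-alikes show no visible change.
- The arm stands clear of everything, with the measured force near zero.

**Not fully confirmed:**
- Only two bearings show in the last top view. One lies flat mid-trough, and the other is under the gate.
- I take the third to be resting on the second, because the ring seen there shifted slightly after the third push and nothing is left on the deck or desk.
- The edge of the deck hides part of that ring, so that bearing is below deck level. I did not see all three separately.
- The detector found no bearings in the final pictures, so this check is by eye.

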